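Free the stuck filler plug of a valve cover

TASK

The push-in oil filler plug, the one with the flat wing grip, is stuck tight in the alloy valve cover. Grip it by its wing and twist it back and forth, some 20 degrees each way, while pulling up to break it free; then set it down standing upright on its stem in the round steel parts dish, without dropping it. Leave the round mushroom-headed breather where it is in the other hole.

Things in the scene. Friction and masses are not known exactly. Their poses are not given: they have to be found in the camera images.
- plug: black plastic plug, 70 mm tall, 90 g: round stem 34 mm wide, 24 mm long; flange 46 mm wide, 4 mm thick; on it a flat wing grip 14 mm thick (x), 44 long (y), 42 tall. Origin mid-wing, on the axis, 21 mm above the flange, 49 above the foot; z up. Starts with its flange on the cover, the wing along the cover's y. Pulled, it resists 10 to 20 N, less while turned (under 0.6 N m); turns freely both ways
- cover: cast aluminium valve cover fixed to the bench, 120 mm (x) by 320 mm (y), flat top 80 mm above the bench, base flange 140 by 360 mm. Origin under its centre at bench height. Two holes in its top, at y = -75 and +75 mm, either may hold the plug; rubber in them grips the stem over 21 mm, so the plug is free once raised 25 mm
- breather: loose black plastic breather, a bystander to be left alone: a round mushroom head 58 mm in diameter that stands 44 mm above the cover, on a stem like the plug's, in the other hole. Origin on its axis, 25 mm above the cover's top
- dish_in (a point): centre of the inner floor of the shallow round steel parts dish, which is fixed to the bench: 160 mm across the rim, 22 mm high, floor 4 mm above the bench, flat floor about 134 mm across, empty
Not all that is in view belongs to the job. Leave any green look-alike of the plug alone.

How it is judged:
By the outcome, as a careful person would: the job done as asked, in the order asked, and still so for the second after the job is handed in, with the robot touching nothing.
It also fails if it takes over 48 s, if anything falls off the work surface, if the arm or the gripper's body presses on something with over 40 N, if the wrist force passes 120 N, or if a joint passes its speed limit or range.

ROBOT

A 7-joint arm with a two-finger parallel gripper is mounted at the origin on the work surface. World frame = base frame: x ahead of the robot, y to its left, z up, the work surface at z = 0. Lengths are in m, angles in rad, forces in N, time in s.
With the tool pointing down it reaches from about 0.4 to 0.875 m from the base axis. Payload 4.4 kg.
Tool frame: the origin (TCP) lies at the very end of the fingers, on their centre line; the grasp point (between the pads) lies 19 mm behind it (robot.grasp_offset is the distance from the TCP to the grasp point, in m); z points along the fingers, y is the line along which they close (so a half turn about z gives the same grasp; the last joint's range is limited). The gripper opens to 85 mm and grips with 20 to 120 N. Pads are 22 mm wide; open, the fingers measure 114 mm over their backs; the gripper's body (76 mm by 85 mm) begins 54 mm behind the grasp point. The pads swing forward as they close: fully open they stand 13 mm farther back than shut.
Start: joints at [-1.235, 0.628, 0.038, 1.517, -0.027, 0.996, -0.02], TCP at [0.254, 0.598, 0.231] pointing down, gripper open.
Joint ranges: [-3.06, 3.06], [-0.37, 2.12], [-1.25, 1.32], [0.18, 2.47], [-1.1, 4.24], [0.23, 1.98], [-2.94, 2.94]. Speed limits (rad/s): [2.57, 2.57, 3.14, 3.14, 3.14, 3.14, 3.14].

INTERFACE

Orientations are given as a rotation vector (axis times angle).
In Python, from plant import monitor, viewer, robot, cut_out, spot_point gives the robot as it stands.
- The arm moves only by the tool drive_tool, never from a script. Its argument "series" is a list of rows, each a list of 7 numbers: the turn, a rotation vector about the tool's x, y, z in rad, then the shift along the tool's x, y, z in cm, then the closure, from 0 (fully open) to 1 (shut). A call has exactly 10 rows; each row shifts and turns the commanded pose from where the row before left it, along the tool's axes as they then stand; what a row does not reach is not made up. A row lasts 1/12 s, in which the tool goes at most 41.7 mm and 7.16 degrees, less where a joint would pass 70% of its speed; a pose out of reach is approached as far as the arm can. A call with a gripper value outside its range is refused whole. The fingers move at their own pace and stop on an object; "squeeze" is the grip in N (left out, the last holds). Time passes only in rows, so rows that do not move let the fingers close, or fill a call up. It gives the time, the measured TCP pose, the force, the opening and the grip force at its end, in the units of the state.
- monitor.get_state(): the state, without advancing time (a new reading comes with each control period).
- viewer.read_camera(name): name is "scene" or "top" or "wrist"; returns the picture (384x512x3 uint8, red, green, blue); there is no depth.
- viewer.get_calibration(name): a dict with "camera_matrix" (3x3 intrinsics, pixels), "R" (3x3) and "t" (3): a world point X has camera coordinates R X + t; the wrist camera has in their place "tool_from_camera" (4x4, takes a point from camera to tool coordinates, whose origin is the TCP and whose axes are the flange's). Camera axes: x right, y down, z forward; pixel columns grow to the right and rows downward; lengths in m; the calibration is good to about 2 mm. A picture is of the moment at which its call begins: read the wrist's pose just before it. get_calibration takes no time and is no camera call.
- robot.sign_off(): hands the job in; it is judged then, once.
Trained networks look in the newest picture that a camera, given by its name, has taken for a name from the list of things; names that differ only in an ending like _2 or _b are one class to them, and where a whole thing is asked for, a point or a joint stands for the part that bears it (a point fixed in the world has none). Each returns a list of dicts, best first, with "score" (0 to 1); they miss things now and then, are a little off and sometimes report something else, mostly with a low value. They report only what shows in the picture. A call takes as long as a camera call. They do not tell look-alikes from the thing itself.
- cut_out(camera, target): "mask" (384x512 bool, what is visible of it) and "box" ([centre column, centre row, width, height] in pixels, round what is visible of it).
- spot_point(camera, target): "uv" ([column, row] in pixels: a listed point, or the origin of a listed thing).
The state is a dict: "clock": time; "qpos": joint angles; "qd": joint speeds; "effort": joint torques, N m; "position": TCP position; "orientation": TCP orientation; "force": force on the tool from outside, world axes, zero at the start; "ft_torque": the same for the moment, N m; "grip_width": finger opening in m; "finger_force": force on a finger pad.
Only numpy, scipy, OpenCV 4.12 (cv2) and the standard library are available. Lean on these libraries where they do the work, as an engineer would, in place of code of your own. Each camera call takes 0.05 s, during which the arm holds its last target. There are 200 camera calls.

## Working session

There is one attempt and no reset: what is moved stays moved. The work goes in short steps, Python scripts to look and compute and a tool call to move; the robot and the scene stay as the last step left them, time stands still between calls to the robot, and variables do not carry over. Pictures are saved under pics/ and viewed, at most 10 in all, crops included, and the job is handed in when it is done.

Besides the shell and the picture viewer there is one more tool, called after "Request:" as name([rows], argument=value, ...), one row to a line, values as JSON. drive_tool: Moves the arm, as the interface text tells. Its arguments: {"type":"object","properties":{"series":{"type":"array"},"squeeze":{"type":"number"}},"required":["series"]}

```bash
ls; mkdir -p pics
cat > h.py <<'E'
from plant import monitor, viewer, robot, cut_out, spot_point
import numpy as np, cv2
from scipy.spatial.transform import Rotation as Ro
def ray(cam,uv,st=None):
    c=viewer.get_calibration(cam); d=np.linalg.inv(c["camera_matrix"])@[uv[0],uv[1],1]
    if cam=="wrist":
        st=st or monitor.get_state(); T=np.array(c["tool_from_camera"]); R=Ro.from_rotvec(st["orientation"]).as_matrix()
        return R@T[:3,3]+st["position"], R@T[:3,:3]@d
    R=np.array(c["R"]); return -R.T@np.array(c["t"]), R.T@d
def atz(cam,uv,z,st=None):
    o,d=ray(cam,uv,st); return o+d*(z-o[2])/d[2]
E
python3 - <<'E'
from h import *
ims=[]
for c in ("scene","top"):
    im=viewer.read_camera(c); ims.append(cv2.cvtColor(im,cv2.COLOR_RGB2BGR))
    for t,z in (("plug",.105),("breather",.105),("cover",0),("dish_in",.004)):
        for s in spot_point(c,t)[:3]: print(c,t,round(s["score"],2),np.round(s["uv"]),np.round(atz(c,s["uv"],z),3))
cv2.imwrite("pics/a.png",cv2.resize(np.vstack(ims),(800*512*384//(384*512*1),600)) if 0 else np.hstack([cv2.resize(i,(400,300)) for i in ims]))
cv2.imwrite("pics/scene.png",ims[0]);cv2.imwrite("pics/top.png",ims[1])
s=monitor.get_state();print({k:np.round(v,3) for k,v in s.items()})
E
```

```text
pics
scene plug 0.81 [194. 181.] [ 0.534 -0.177  0.105]
scene plug 0.67 [275. 203.] [ 0.672 -0.028  0.105]
scene plug 0.65 [239. 234.] [ 0.729 -0.134  0.105]
scene breather 0.63 [130. 195.] [ 0.529 -0.326  0.105]
scene breather 0.31 [200. 181.] [ 0.54  -0.166  0.105]
scene cover 0.58 [170. 218.] [ 0.529 -0.25   0.   ]
scene dish_in 0.63 [313. 177.] [0.523 0.161 0.004]
scene dish_in 0.58 [132. 197.] [ 0.423 -0.327  0.004]
top plug 0.95 [225. 170.] [ 0.616 -0.008  0.105]
top plug 0.94 [310. 208.] [ 0.541 -0.173  0.105]
top plug 0.84 [281. 145.] [ 0.665 -0.117  0.105]
top breather 0.97 [387. 215.] [ 0.527 -0.321  0.105]
top cover 0.65 [341. 211.] [ 0.539 -0.253  0.   ]
top dish_in 0.7 [151. 217.] [0.527 0.157 0.004]
{'clock': np.float64(0.5), 'qpos': array([-1.235,  0.628,  0.038,  1.517, -0.027,  0.996, -0.02 ]), 'qd': array([-0.001, -0.001, -0.   , -0.001, -0.   , -0.   , -0.002]), 'effort': array([-1.0000e-03, -5.6282e+01,  1.2240e+00, -1.9361e+01,  1.1000e-02,
        3.0000e-03, -0.0000e+00]), 'position': array([0.254, 0.598, 0.231]), 'orientation': array([-0.627, -3.078,  0.   ]), 'force': array([-0.704,  0.001, -0.886]), 'ft_torque': array([ 0.003,  0.002, -0.008]), 'finger_force': np.float64(0.0), 'grip_width': np.float64(0.086)}
```

View pics/scene.png

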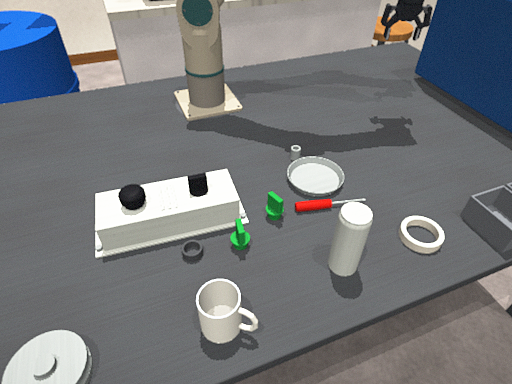

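View pics/top.png

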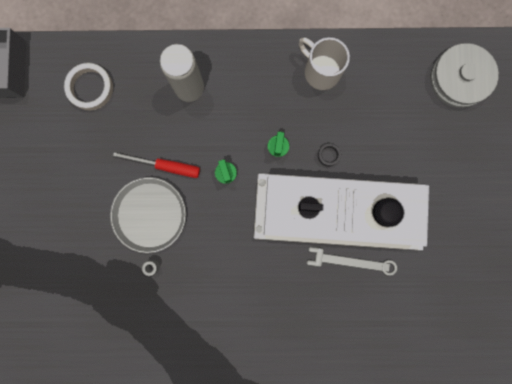

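Run:
```python
from h import *
t=cv2.imread("pics/top.png");s=cv2.imread("pics/scene.png")
a=cv2.resize(t[150:270,260:440],(720,480),interpolation=cv2.INTER_CUBIC)
cv2.imwrite("pics/crop.png",a)
o1,d1=ray("scene",(194,181));o2,d2=ray("top",(310,208))
A=np.c_[d1,-d2];k=np.linalg.lstsq(A,o2-o1,rcond=None)[0];print(o1+d1*k[0],o2+d2*k[1])
for n in("plug","breather","cover"):
  for m in cut_out("top",n)[:3]:
    print(n,m["score"],np.round(m["box"]),cv2.minAreaRect(np.argwhere(m["mask"])[:,::-1].astype(np.float32)))
```

```text
[ 0.53913345 -0.17905285  0.10843511] [ 0.54096705 -0.17216853  0.10766884]
plug 0.79 [224. 172.  18.  29.] ((224.40000915527344, 172.6999969482422), (20.124608993530273, 20.57182502746582), 26.56505012512207)
plug 0.68 [279. 145.  19.  26.] ((279.0000305175781, 144.99998474121094), (19.798988342285156, 22.62741470336914), 45.0)
breather 0.92 [388. 213.  32.  25.] ((388.0, 212.0), (28.0, 32.0), 90.0)
cover 0.76 [341. 213. 173.  78.] ((341.73675537109375, 211.94911193847656), (172.41726684570312, 66.31944274902344), 3.814074993133545)
```

View pics/crop.png

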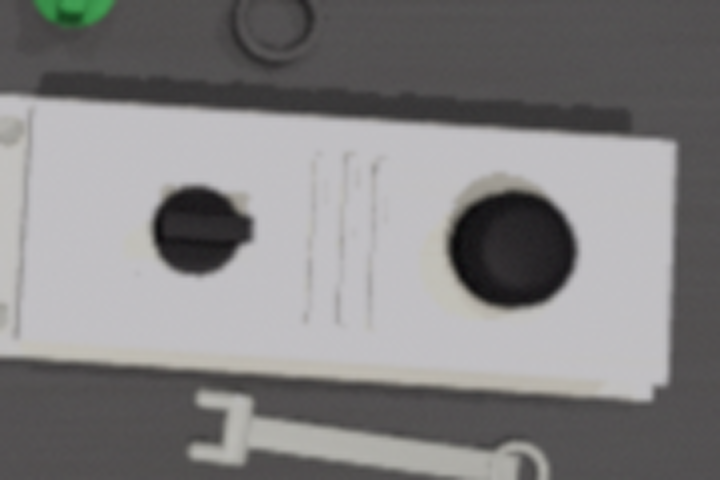

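```bash
cat >> h.py <<'E'
def plan(x,y,z,yaw,n,clo=0):
    "rows to bring the tool to x,y,z with tool y at world angle yaw (deg, mod 180), tool down"
    st=monitor.get_state(); R=Ro.from_rotvec(st["orientation"]); p=np.array(st["position"])
    Ry=R.as_matrix()[:2,1]; c=np.rad2deg(np.arctan2(Ry[1],Ry[0])); dy=(yaw-c+90)%180-90
    Y=np.deg2rad(c+dy); yv=np.array([np.cos(Y),np.sin(Y),0]); zv=np.array([0,0,-1.]); T=Ro.from_matrix(np.c_[np.cross(yv,zv),yv,zv])
    w=(R.inv()*T).as_rotvec(); print("pos",np.round(p,4),"yaw",round(c,1),"turn",np.round(w,4))
    d=(np.array([x,y,z])-p)/n
    for i in range(n): print([*np.round(w/n,4).tolist(),*np.round((R*Ro.from_rotvec(w*i/n)).inv().apply(d)*100,2).tolist(),clo])
E
python3 - <<'E'
from h import *
plan(.54,-.174,.23,-5,20)
E
```

```text
pos [0.2542 0.5982 0.2313] yaw 67.0 turn [ 0.     -0.      1.2563]
[0.0, -0.0, 0.0628, -2.83, -2.99, 0.01, 0]
[0.0, -0.0, 0.0628, -3.01, -2.81, 0.01, 0]
[0.0, -0.0, 0.0628, -3.18, -2.62, 0.01, 0]
[0.0, -0.0, 0.0628, -3.34, -2.41, 0.01, 0]
[0.0, -0.0, 0.0628, -3.48, -2.2, 0.01, 0]
[0.0, -0.0, 0.0628, -3.61, -1.98, 0.01, 0]
[0.0, -0.0, 0.0628, -3.73, -1.74, 0.01, 0]
[0.0, -0.0, 0.0628, -3.83, -1.51, 0.01, 0]
[0.0, -0.0, 0.0628, -3.92, -1.26, 0.01, 0]
[0.0, -0.0, 0.0628, -3.99, -1.02, 0.01, 0]
[0.0, -0.0, 0.0628, -4.05, -0.76, 0.01, 0]
[0.0, -0.0, 0.0628, -4.09, -0.51, 0.01, 0]
[0.0, -0.0, 0.0628, -4.11, -0.25, 0.01, 0]
[0.0, -0.0, 0.0628, -4.12, 0.01, 0.01, 0]
[0.0, -0.0, 0.0628, -4.11, 0.27, 0.01, 0]
[0.0, -0.0, 0.0628, -4.08, 0.52, 0.01, 0]
[0.0, -0.0, 0.0628, -4.04, 0.78, 0.01, 0]
[0.0, -0.0, 0.0628, -3.99, 1.03, 0.01, 0]
[0.0, -0.0, 0.0628, -3.91, 1.28, 0.01, 0]
[0.0, -0.0, 0.0628, -3.83, 1.52, 0.01, 0]
```

Candidates in the top view: black with a flat wing at (310,208); round mushroom breather at (387,212), rejected; green look-alikes at (225,172) and (280,146), rejected. The crop shows the wing bar and the round flange in the hole at the left end of the white cover, so I take the one at (310,208).

Request:
drive_tool([
  [0,0,0.063,-2.8,-3.0,0,0],
  [0,0,0.063,-3.0,-2.8,0,0],
  [0,0,0.063,-3.2,-2.6,0,0],
  [0,0,0.063,-3.3,-2.4,0,0],
  [0,0,0.063,-3.5,-2.2,0,0],
  [0,0,0.063,-3.6,-2.0,0,0],
  [0,0,0.063,-3.7,-1.7,0,0],
  [0,0,0.063,-3.8,-1.5,0,0],
  [0,0,0.063,-3.9,-1.3,0,0],
  [0,0,0.063,-4.0,-1.0,0,0],
])

```text
clock: 1.48
position: [0.3965, 0.2114, 0.2317]
orientation: [1.553, 2.73, 0.002]
force: [0.6, -0.2, 0.1]
grip_width: 0.0854
finger_force: 0.0
```

Request:
drive_tool([
  [0,0,0.063,-4.0,-0.8,0,0],
  [0,0,0.063,-4.1,-0.5,0,0],
  [0,0,0.063,-4.1,-0.2,0,0],
  [0,0,0.063,-4.1,0,0,0],
  [0,0,0.063,-4.1,0.3,0,0],
  [0,0,0.063,-4.1,0.5,0,0],
  [0,0,0.063,-4.0,0.8,0,0],
  [0,0,0.063,-4.0,1.0,0,0],
  [0,0,0.063,-3.9,1.3,0,0],
  [0,0,0.063,-3.8,1.5,0,0],
])

```text
clock: 2.32
position: [0.5383, -0.1742, 0.2315]
orientation: [2.323, 2.114, 0.001]
force: [0.7, 0.3, -0.4]
grip_width: 0.0857
finger_force: 0.0
```

Run:
```python
from h import *
st=monitor.get_state(); im=viewer.read_camera("wrist"); cv2.imwrite("pics/w1.png",cv2.cvtColor(im,cv2.COLOR_RGB2BGR))
print(st["clock"],np.round(st["qpos"],2))
for t,z in (("plug",.105),("breather",.105)):
    for s in spot_point("wrist",t)[:3]: print(t,round(s["score"],2),np.round(s["uv"]),np.round(atz("wrist",s["uv"],z,st),4))
    for m in cut_out("wrist",t)[:2]: print(t,m["score"],np.round(m["box"]))
plan(.54,-.174,.2,-5,1)
```

```text
2.3167 [-0.02  0.54  0.43  1.77 -0.28  0.9   0.44]
plug 0.83 [400.  91.] [ 0.6536 -0.1109  0.105 ]
plug 0.75 [267. 177.] [ 0.545  -0.1702  0.105 ]
plug 0.68 [404.  92.  65.  51.]
plug 0.67 [266. 181.  49.  63.]
breather 0.73 [268. 324.] [ 0.5332 -0.3185  0.105 ]
breather 0.96 [269. 325.  56.  67.]
pos [ 0.5375 -0.1716  0.231 ] yaw -5.2 turn [-0.0009 -0.001  -0.0035]
[-0.0009, -0.001, -0.0035, -0.22, 0.28, 3.1, 0]
```

View pics/w1.png

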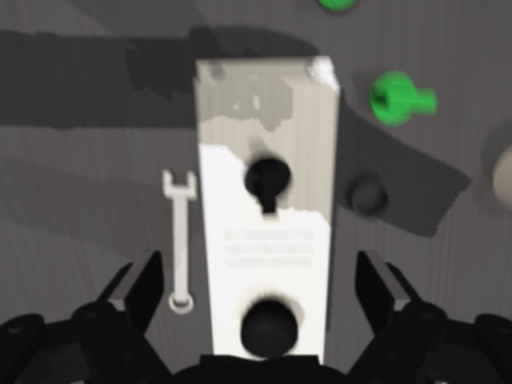

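The wrist view shows the plug at (267,178), wing along the cover, the breather at (268,324), and a green one at (400,95). Plug to breather measures 149 mm (150 expected), cover yaw about 4.5°. I'll go lower and measure again.

Request:
drive_tool([
  [0,0,-0.006,0,0.2,1,0],
  [0,0,-0.006,0,0.2,2,0],
  [0,0,0,0,0,2,0],
  [0,0,0,0,0,1.5,0],
  [0,0,0,0,0,0.5,0],
  [0,0,0,0,0,0,0],
  [0,0,0,0,0,0,0],
  [0,0,0,0,0,0,0],
  [0,0,0,0,0,0,0],
  [0,0,0,0,0,0,0],
])

```text
clock: 3.4
position: [0.5423, -0.1727, 0.1622]
orientation: [2.306, 2.131, 0.002]
force: [1.1, -0.2, 0.1]
grip_width: 0.0852
finger_force: 0.0
```

Run:
```python
from h import *
st=monitor.get_state(); im=viewer.read_camera("wrist"); cv2.imwrite("pics/w2.png",cv2.cvtColor(im,cv2.COLOR_RGB2BGR))
for t,z in (("plug",.105),("breather",.105)):
    for s in spot_point("wrist",t)[:3]: print(t,round(s["score"],2),np.round(s["uv"]),np.round(atz("wrist",s["uv"],z,st),4))
im=viewer.read_camera("top")
for t,z in (("plug",.105),("breather",.105)):
    for s in spot_point("top",t)[:3]: print(t,round(s["score"],2),np.round(s["uv"]),np.round(atz("top",s["uv"],z,st),4))
plan(.542,-.172,.091,-4.5,1)
```

```text
plug 0.84 [432. 103.] [ 0.6475 -0.1125  0.105 ]
plug 0.76 [262. 211.] [ 0.5438 -0.1723  0.105 ]
plug 0.78 [281. 145.] [ 0.6643 -0.1176  0.105 ]
plug 0.57 [223. 169.] [ 0.6181 -0.0045  0.105 ]
pos [ 0.5418 -0.1726  0.1614] yaw -4.5 turn [ 0.0002 -0.     -0.0004]
[0.0002, -0.0, -0.0004, 0.07, 0.02, 7.04, 0]
```

View pics/w2.png

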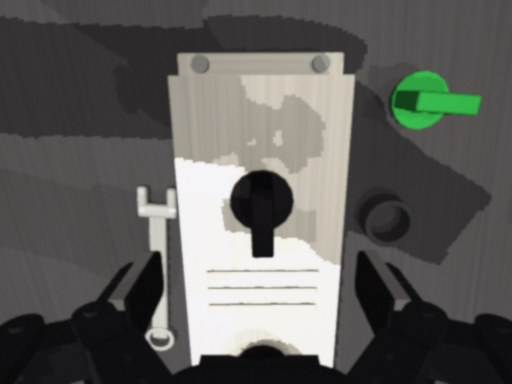

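The wrist picture shows the wing square between the fingers: plug at (262,211), finger midline at about column 260. I'll descend and close.

Request:
drive_tool([
  [0,0,0,0,0,1,0],
  [0,0,0,0,0.05,1.5,0],
  [0,0,0,0,0,1.5,0.3],
  [0,0,0,0,0,1.5,0.5],
  [0,0,0,0,0,1,0.5],
  [0,0,0,0,0,0.5,0.6],
  [0,0,0,0,0,0,0.7],
  [0,0,0,0,0,0,0.75],
  [0,0,0,0,0,0,0.8],
  [0,0,0,0,0,0,0.85],
], squeeze=30)

```text
clock: 4.53
position: [0.5439, -0.1731, 0.0922]
orientation: [2.304, 2.13, 0.003]
force: [3.1, -0.4, -1.4]
grip_width: 0.0136
finger_force: 29.3
```

Request:
drive_tool([
  [0,0,0,0,0,0,1],
  [0,0,0,0,0,0,1],
  [0,0,0,0,0,0,1],
  [0,0,0,0,0,0,1],
  [0,0,0,0,0,0,1],
  [0,0,0,0,0,0,1],
  [0,0,0,0,0,0,1],
  [0,0,0,0,0,0,1],
  [0,0,0,0,0,0,1],
  [0,0,0,0,0,0,1],
], squeeze=60)

```text
clock: 5.37
position: [0.5438, -0.1731, 0.0922]
orientation: [2.305, 2.13, 0.003]
force: [5.2, -1.0, 5.5]
grip_width: 0.0131
finger_force: 59.1
```

Request:
drive_tool([
  [0,0,0.09,0,0,0,1],
  [0,0,0.09,0,0,0,1],
  [0,0,0.09,0,0,-0.05,1],
  [0,0,0.09,0,0,-0.05,1],
  [0,0,-0.09,0,0,-0.05,1],
  [0,0,-0.09,0,0,-0.05,1],
  [0,0,-0.09,0,0,-0.05,1],
  [0,0,-0.09,0,0,-0.05,1],
  [0,0,-0.09,0,0,-0.05,1],
  [0,0,-0.09,0,0,-0.05,1],
], squeeze=90)

```text
clock: 6.2
position: [0.5418, -0.172, 0.0942]
orientation: [-2.102, -2.333, 0.0]
force: [4.6, -1.0, -6.0]
grip_width: 0.0129
finger_force: 87.6
```

Run:
```python
from h import *
plan(.544,-.173,.092,-4.5,1); s=monitor.get_state(); print(s["force"],s["ft_torque"],s["grip_width"])
```

```text
pos [ 0.5418 -0.172   0.0942] yaw 6.0 turn [-0.0013 -0.001   0.1829]
[-0.0013, -0.001, 0.1829, -0.12, 0.21, 0.22, 0]
[ 4.56637679 -0.98198949 -5.9696441 ] [-0.09524471 -1.07573198 -0.16251297] 0.012868729246648579
```

Request:
drive_tool([
  [0,0,-0.09,0,0,-0.1,1],
  [0,0,-0.09,0,0,-0.1,1],
  [0,0,0.09,0,0,-0.1,1],
  [0,0,0.09,0,0,-0.1,1],
  [0,0,0.09,0,0,-0.1,1],
  [0,0,0.09,0,0,-0.1,1],
  [0,0,0.09,0,0,-0.1,1],
  [0,0,0.09,0,0,-0.1,1],
  [0,0,0.09,0,0,-0.1,1],
  [0,0,0.09,0,0,-0.1,1],
])

```text
clock: 7.03
position: [0.5412, -0.1727, 0.1036]
orientation: [-2.655, -1.678, 0.004]
force: [4.2, -2.4, -11.2]
grip_width: 0.0129
finger_force: 88.3
```

Run:
```python
from h import *
plan(.544,-.173,.092,-4.5,1); s=monitor.get_state(); print(s["force"],s["ft_torque"],s["grip_width"])
im=viewer.read_camera("scene")
cv2.imwrite("pics/s2.png",cv2.resize(cv2.cvtColor(im,cv2.COLOR_RGB2BGR)[130:250,90:270],(720,480),interpolation=cv2.INTER_CUBIC))
```

```text
pos [ 0.5412 -0.1727  0.1036] yaw -25.4 turn [-0.0023  0.0011 -0.3651]
[-0.0023, 0.0011, -0.3651, 0.1, 0.26, 1.16, 0]
[  4.15798277  -2.40010399 -11.17961673] [-0.59417073 -1.11576446  0.19977407] 0.012874129008698755
```

View pics/s2.png

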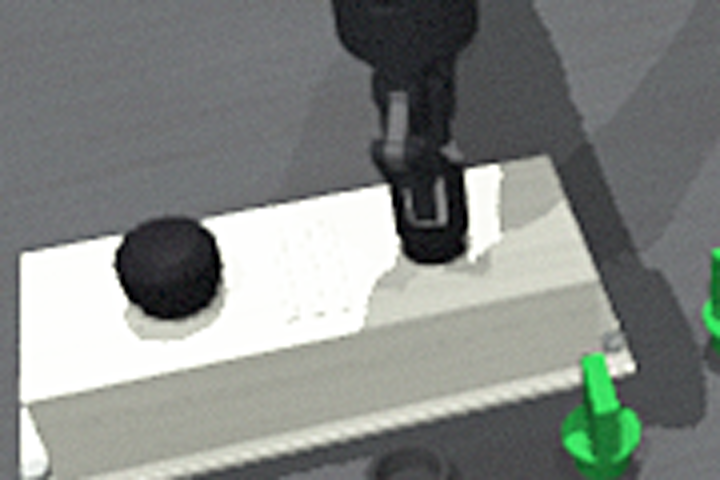

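The crop shows the plug gripped at (430,220) and rising with the hand; the breather at (170,265) is still seated. I'll go on twisting and pulling.

Request:
drive_tool([
  [0,0,-0.09,0,0,-0.15,1],
  [0,0,-0.09,0,0,-0.15,1],
  [0,0,-0.09,0,0,-0.15,1],
  [0,0,-0.09,0,0,-0.15,1],
  [0,0,-0.09,0,0,-0.15,1],
  [0,0,-0.09,0,0,-0.15,1],
  [0,0,-0.09,0,0,-0.15,1],
  [0,0,-0.09,0,0,-0.15,1],
  [0,0,0.09,0,0,-0.15,1],
  [0,0,0.09,0,0,-0.15,1],
])

```text
clock: 7.92
position: [0.5396, -0.1721, 0.1196]
orientation: [-2.107, -2.324, 0.002]
force: [1.7, 0.0, -1.0]
grip_width: 0.0127
finger_force: 90.0
```

Request:
drive_tool([
  [0,0,0.09,0,0,-0.2,1],
  [0,0,0.09,0,0,-0.2,1],
  [0,0,0,0,0,-0.3,1],
  [0,0,0,0,0,-0.5,1],
  [0,0,0,0,0,-1,1],
  [0,0,0,0,0,-1.5,1],
  [0,0,0,0,0,-1,1],
  [0,0,0,0,0,-0.5,1],
  [0,0,0,0,0,0,1],
  [0,0,0,0,0,0,1],
])

```text
clock: 8.75
position: [0.5422, -0.1726, 0.1725]
orientation: [2.307, 2.133, 0.001]
force: [-0.2, 0.4, -1.6]
grip_width: 0.0131
finger_force: 90.0
```

Run:
```python
from h import *
st=monitor.get_state(); print(st["force"],st["ft_torque"],st["grip_width"])
im=viewer.read_camera("scene")
a=cv2.resize(cv2.cvtColor(im,cv2.COLOR_RGB2BGR)[110:230,100:270],(425,300),interpolation=cv2.INTER_CUBIC)
w=viewer.read_camera("wrist"); 
cv2.imwrite("pics/s3.png",np.hstack([a,cv2.resize(cv2.cvtColor(w,cv2.COLOR_RGB2BGR),(375,300))]))
for s in spot_point("wrist","plug")[:3]: print(s)
viewer.read_camera("top")
for s in spot_point("top","dish_in")[:2]: print(s["score"],atz("top",s["uv"],.004))
m=cut_out("top","dish_in")
for c in m[:2]: print(c["score"],c["box"],atz("top",c["box"][:2],.022))
for s in spot_point("scene","dish_in")[:2]: print(s["score"],atz("scene",s["uv"],.004))
plan(.526,.159,.18,0,9,1)
```

```text
[-0.18607413  0.35020089 -1.60077588] [-0.00470279  0.01627428  0.0468708 ] 0.013061651026361568
{'uv': [429.4, 100.6], 'score': 0.68}
{'uv': [260.3, 269.0], 'score': 0.57}
0.58 [0.5277942  0.16418693 0.004     ]
0.83 [149.4, 215.2, 76.9, 72.3] [0.53075625 0.15709683 0.022     ]
0.94 [0.52730302 0.16375705 0.004     ]
pos [ 0.542  -0.1726  0.1718] yaw -4.5 turn [-0.0009 -0.0001 -0.079 ]
[-0.0001, -0.0, -0.0088, 3.66, -0.47, -0.09, 1]
[-0.0001, -0.0, -0.0088, 3.66, -0.44, -0.09, 1]
[-0.0001, -0.0, -0.0088, 3.67, -0.4, -0.09, 1]
[-0.0001, -0.0, -0.0088, 3.67, -0.37, -0.09, 1]
[-0.0001, -0.0, -0.0088, 3.67, -0.34, -0.09, 1]
[-0.0001, -0.0, -0.0088, 3.68, -0.31, -0.09, 1]
[-0.0001, -0.0, -0.0088, 3.68, -0.27, -0.09, 1]
[-0.0001, -0.0, -0.0088, 3.68, -0.24, -0.09, 1]
[-0.0001, -0.0, -0.0088, 3.68, -0.21, -0.09, 1]
```

View pics/s3.png

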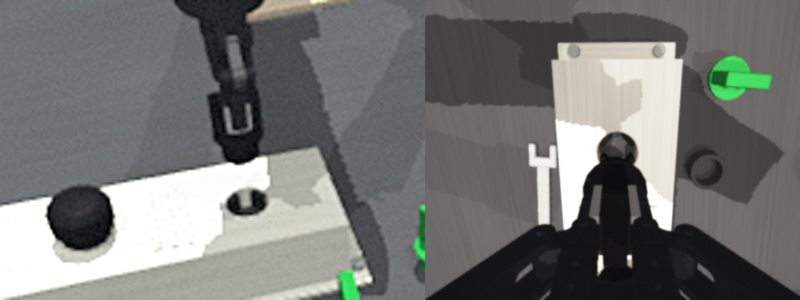

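The hole is empty and the plug hangs in the grip with its stem down; the breather is untouched. I'll carry it to the dish centre at (0.528, 0.160).

Request:
drive_tool([
  [0,0,0,1.5,-0.2,0,1],
  [0,0,0,3,-0.4,0,1],
  [0,0,0,4,-0.5,0,1],
  [0,0,0,4,-0.5,0,1],
  [0,0,0,4,-0.4,0,1],
  [0,0,0,4,-0.4,0,1],
  [0,0,0,4,-0.5,0,1],
  [0,0,0,4,-0.5,0,1],
  [0,0,0,3,-0.4,0,1],
  [0,0,0,1.5,-0.2,0,1],
])

```text
clock: 9.93
position: [0.5274, 0.1655, 0.1718]
orientation: [-2.298, -2.138, -0.002]
force: [0.5, 0.1, -1.4]
grip_width: 0.013
finger_force: 90.0
```

Request:
drive_tool([
  [0,0,0,0,0,1,1],
  [0,0,0,0,0,2,1],
  [0,0,0,0,0,2,1],
  [0,0,0,0,0,2,1],
  [0,0,0,0,0,2,1],
  [0,0,0,0,0,1,1],
  [0,0,0,0,0,0.5,1],
  [0,0,0,0,0,0,1],
  [0,0,0,0,0,0,1],
  [0,0,0,0,0,0,1],
])

```text
clock: 10.77
position: [0.5293, 0.1594, 0.0682]
orientation: [2.307, 2.131, 0.002]
force: [-0.2, 0.4, -0.7]
grip_width: 0.013
finger_force: 90.0
```

Run:
```python
from h import *
st=monitor.get_state(); print(st["force"],st["clock"],st["grip_width"])
im=viewer.read_camera("scene")
a=cv2.resize(cv2.cvtColor(im,cv2.COLOR_RGB2BGR)[100:220,240:400],(400,300),interpolation=cv2.INTER_CUBIC)
w=viewer.read_camera("wrist"); 
cv2.imwrite("pics/s4.png",np.hstack([a,cv2.resize(cv2.cvtColor(w,cv2.COLOR_RGB2BGR),(400,300))]))
for m in cut_out("wrist","dish_in")[:2]: print(m["score"],m["box"])
plan(.528,.160,.042,-4.5,1,1)
```

```text
[-0.22775005  0.38944359 -0.74092609] 10.7667 0.01298835119117976
0.72 [265.8, 188.2, 262.4, 220.2]
pos [0.529  0.1597 0.0682] yaw -4.5 turn [ 0.0015 -0.0007 -0.0003]
[0.0015, -0.0007, -0.0003, 0.02, -0.11, 2.62, 1]
```

View pics/s4.png

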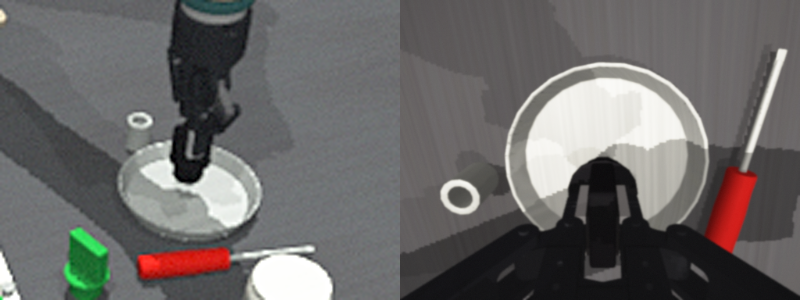

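The plug is over the dish floor and upright. I'll lower it slowly until it touches.

Request:
drive_tool([
  [0,0,0,0,0,0.5,1],
  [0,0,0,0,0,0.6,1],
  [0,0,0,0,0,0.5,1],
  [0,0,0,0,0,0.3,1],
  [0,0,0,0,0,0.2,1],
  [0,0,0,0,0,0.1,1],
  [0,0,0,0,0,0.1,1],
  [0,0,0,0,0,0.1,1],
  [0,0,0,0,0,0,1],
  [0,0,0,0,0,0,1],
], squeeze=50)

```text
clock: 11.75
position: [0.5285, 0.1595, 0.0434]
orientation: [2.307, 2.132, 0.0]
force: [-0.4, 0.9, -2.0]
grip_width: 0.0127
finger_force: 90.0
```

Request:
drive_tool([
  [0,0,0,0,0,0.05,1],
  [0,0,0,0,0,0.05,1],
  [0,0,0,0,0,0.05,1],
  [0,0,0,0,0,0.05,1],
  [0,0,0,0,0,0.05,1],
  [0,0,0,0,0,0.05,1],
  [0,0,0,0,0,0,1],
  [0,0,0,0,0,0,1],
  [0,0,0,0,0,0,1],
  [0,0,0,0,0,0,1],
])

```text
clock: 12.58
position: [0.5284, 0.1595, 0.0403]
orientation: [-2.307, -2.132, 0.0]
force: [-0.6, 1.3, -0.7]
grip_width: 0.0129
finger_force: 90.2
```

Request:
drive_tool([
  [0,0,0,0,0,0.05,1],
  [0,0,0,0,0,0.05,1],
  [0,0,0,0,0,0,1],
  [0,0,0,0,0,0,1],
  [0,0,0,0,0,0,1],
  [0,0,0,0,0,0,1],
  [0,0,0,0,0,0,1],
  [0,0,0,0,0,0,1],
  [0,0,0,0,0,0,1],
  [0,0,0,0,0,0,1],
])

```text
clock: 13.42
position: [0.5285, 0.1595, 0.0402]
orientation: [-2.307, -2.132, -0.001]
force: [-1.8, 0.9, 7.5]
grip_width: 0.0125
finger_force: 91.5
```

Contact at the expected height: 7.5 N with the TCP at 40 mm. I'll release slowly and look before retreating.

Request:
drive_tool([
  [0,0,0,0,0,-0.05,1],
  [0,0,0,0,0,0,1],
  [0,0,0,0,0,0,0.8],
  [0,0,0,0,0,0,0.75],
  [0,0,0,0,0,0,0.7],
  [0,0,0,0,0,0,0.6],
  [0,0,0,0,0,0,0.5],
  [0,0,0,0,0,0,0.4],
  [0,0,0,0,0,0,0.35],
  [0,0,0,0,0,0,0.35],
])

```text
clock: 14.25
position: [0.5284, 0.1595, 0.0398]
orientation: [-2.307, -2.132, 0.0]
force: [0.2, -0.5, 0.2]
grip_width: 0.0552
finger_force: 0.0
```

Run:
```python
from h import *
im=viewer.read_camera("scene")
a=cv2.resize(cv2.cvtColor(im,cv2.COLOR_RGB2BGR)[100:220,240:400],(400,300),interpolation=cv2.INTER_CUBIC)
w=viewer.read_camera("wrist"); 
cv2.imwrite("pics/s5.png",np.hstack([a,cv2.resize(cv2.cvtColor(w,cv2.COLOR_RGB2BGR),(400,300))]))
```

```text
(no output)
```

View pics/s5.png

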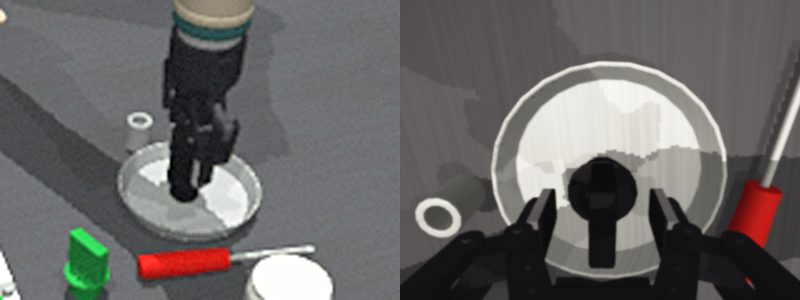

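The plug stands free between the open fingers, upright, at wrist crop (602,190). I'll retreat straight up.

Request:
drive_tool([
  [0,0,0,0,0,-0.5,0.35],
  [0,0,0,0,0,-1,0.35],
  [0,0,0,0,0,-2,0.35],
  [0,0,0,0,0,-2,0.35],
  [0,0,0,0,0,-3,0.35],
  [0,0,0,0,0,-3,0.3],
  [0,0,0,0,0,-2,0.3],
  [0,0,0,0,0,-1,0.3],
  [0,0,0,0,0,0,0.3],
  [0,0,0,0,0,0,0.3],
])

```text
clock: 15.18
position: [0.5281, 0.1596, 0.1849]
orientation: [-2.307, -2.132, -0.001]
force: [-0.7, 0.3, -0.5]
grip_width: 0.0599
finger_force: 0.0
```

Run:
```python
from h import *
im=viewer.read_camera("scene")
a=cv2.resize(cv2.cvtColor(im,cv2.COLOR_RGB2BGR)[100:250,90:350],(433,250),interpolation=cv2.INTER_CUBIC)
w=viewer.read_camera("wrist"); 
cv2.imwrite("pics/s6.png",np.hstack([a,cv2.resize(cv2.cvtColor(w,cv2.COLOR_RGB2BGR),(333,250))]))
for s in spot_point("wrist","plug")[:2]: print(s["score"],s["uv"],atz("wrist",s["uv"],.053))
```

```text
0.67 [260.6, 178.5] [0.52796152 0.1612912  0.053     ]
```

View pics/s6.png

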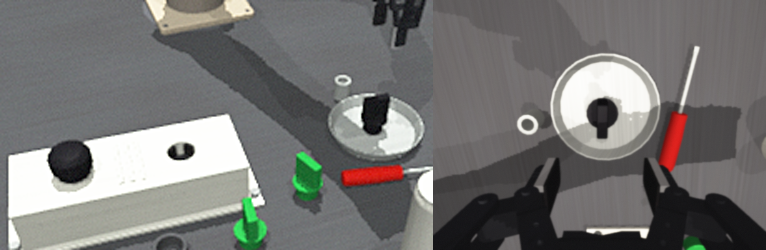

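The plug stands upright in the dish at crop (375,113), its hole is empty, the breather is in place at (70,160), and the green look-alikes haven't moved.

```bash
python3 -c "
from plant import robot
print(robot.sign_off())"
```

```text
the job is handed in; nothing more can be done
None
```

The plug was twisted free and now stands upright on its stem in the parts dish; the breather and the green look-alikes were left alone, and the job was handed in at about 15 s.

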